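# Clear and open the gift-box clamp

### The job

Get the gift-box clamp ready for the next box: lift the blue setting block out of its bed and put it back, fully home and let go, in the pocket of the block rack with the blue label. Then pull the clamp's spring-loaded jaw by its steel handle towards the front of the clamp until its red pointer lines up with the green marker, and finish while holding it there: do not let go, it springs shut. Leave the yellow block in its pocket, the jar nearby and the gold ribbon roll as they are.

Things in the scene. Friction and masses are not known exactly. Their poses are not given: they have to be found in the camera images.
- block_blue_mid (a point): Blue setting block, loose, standing on the clamp's bed (12 mm above the worktop) between jaw and rear stop: blue body 40 x 28 x 30 mm, 30 x 14 mm wooden grip tab 32 mm tall on top, 60 mm tall in all, 0.1 to 0.21 kg. Point half-way up, 30 mm over the underside. x along the 40 mm side (and the tab's 30), y along the 28 mm side (and the tab's 14), z up.
- block_blue: The same blue setting block; origin at the centre of its underside, axes as for its middle.
- block_yellow_mid (a point): Yellow setting block, loose, in the yellow-labelled pocket, to be left there; same shape as the blue one: yellow body 40 x 28 x 30 mm, 30 x 14 mm wooden grip tab 32 mm tall on top, 60 mm tall in all, 0.1 to 0.21 kg. Point half-way up, 30 mm over the underside. x along the 40 mm side (and the tab's 30), y along the 28 mm side (and the tab's 14), z up.
- slot_blue_seat (a point): Where the middle of a setting block lies when fully home in the pocket with the blue label plate; this pocket is empty and is the blue block's place. The point lies 30 mm above the pocket's floor and 15 mm above its rim. x along the pocket's 47 mm side, y along its 35 mm side, z up. The coloured plate, 50 x 18 mm, lies flat on the board at the pocket's -y side.
- slot_red_seat (a point): Where the middle of a setting block lies when fully home in the pocket with the red label plate; this pocket is empty and stays empty. The point lies 30 mm above the pocket's floor and 15 mm above its rim. x along the pocket's 47 mm side, y along its 35 mm side, z up. The coloured plate, 50 x 18 mm, lies flat on the board at the pocket's -y side.
- rack: The block rack, fixed: wooden board 214 x 92 x 8 mm, origin at the centre of its underside. On it three open-topped wooden pockets in a row along x, 66 mm apart, each with a red, blue or yellow plate; their order changes. Inside 47 x 35 mm, walls 5 mm, floor 11 mm and rim 26 mm above the worktop: a block's body goes in 15 mm deep.
- jaw_handle (a point): Middle of the bar of the steel bow handle on top of the sliding jaw: round bar 14 mm thick along y, 58 mm clear between its two legs, axis 78 mm above the worktop, open for 30 mm under the bar, down to the wooden carriage (top 41 mm). Moves with the jaw. Axes as the clamp's: the jaw is pulled open along -x, roughly towards the robot, away from the rear stop at +x; z up.
- jaw_pointer (a point): Tip of the jaw's small red pointer, on the jaw's -y side, 23 mm above the worktop; moves with the jaw. Same axes as the handle; it is at the same x as the handle bar.
- mark_line (a point): Middle of the green marker, a clip 10 mm wide along x on the edge of the clamp beside the white scale; fixed, 45 to 80 mm in front of the shut jaw's pointer. The point lies 23 mm above the worktop. Axes as the clamp's; the pointer is on the mark when its x in this frame is 0.
- jaw (a joint): How far the jaw is pulled out, m: 0 shut (where the spring keeps it), 0.09 at the front end stop. The spring pulls it shut with 3.6 N at 0, growing by 0.9 N per 10 mm (10.8 N at 80 mm).
- clamp: The gift-box clamp, fixed: grey base 250 x 160 x 12 mm, origin at the centre of its underside. x points from the front end (the jaw's side) to the wooden rear stop (44 mm high, face at x = +98 mm); y across, z up. With the jaw shut its bed is 85 mm long. Jaw and stop stand no higher than 44 mm, the handle 85 mm.
- jar_mid (a point): Middle of a screw-lid glass jar with a label, 59 mm wide, 75 mm tall, loose, behind the work; leave it.
- ribbon_mid (a point): Middle of a gold ribbon roll lying flat, 64 x 67 x 20 mm, loose, left of the clamp; leave it.

How it is judged:
By the outcome, as a careful person would: the job done as asked, in the order asked, and still so for the second after the job is handed in, while the arm keeps its last pose, push and grip.
It also fails if it takes over 53 s, if anything falls off the work surface, if the arm or the gripper's body presses on something with over 40 N, if the wrist force passes 120 N, or if a joint passes its speed limit or range.

### The arm

A 6-joint arm with a two-finger parallel gripper is mounted at the origin on a cart in front of the work surface, level with it; the furniture and walls round the work are solid. World frame = base frame: x ahead of the robot, y to its left, z up, the work surface at z = 0. Lengths are in m, angles in rad, forces in N, time in s.
With the tool pointing down it reaches from about 0.275 to 0.825 m from the base axis. Payload 4.9 kg.
Tool frame: the origin (TCP) lies midway between the tips of the shut fingers; the grasp point (between the pads) lies 19 mm behind it; z points along the fingers, y is the direction in which the jaws open and shut (so a half turn about z gives the same grasp; the last joint's range is limited). The gripper opens to 85 mm and grips with 20 to 120 N. Pads are 22 mm wide; open, the fingers measure 114 mm over their backs; the gripper's body (76 mm by 85 mm) begins 54 mm behind the grasp point. The pads swing forward as they close: fully open they stand 13 mm farther back than shut.
Start: joints at [-1.443, 0.326, -0.193, 1.052, 0, 1.437], TCP at [0.142, -0.531, 0.231] pointing down, gripper open.
Joint ranges: [-2.65, 2.65], [-0.97, 1.79], [-1.3, 1.35], [-1.93, 2.1], [-1.47, 1.37], [-3.14, 3.14]. Speed limits (rad/s): [2.57, 2.57, 3.14, 3.14, 3.14, 3.14].

### API

Orientations are given as a rotation vector (axis times angle).
In Python, from rig import arm gives the robot as it stands.
- The arm moves only by the shell command python3 -m crank 'ROWS' [FORCE]. ROWS is JSON, one flat list of numbers, 5 for each row, row after row: the closure in counts, from 0 (fully open) to 255 (shut), then the shift along the world's x, y, z in mm, then the turn about the world's z in rad. A call has 1 to 12 rows; each row shifts and turns the commanded pose from where the row before left it; what a row does not reach is not made up. A row lasts 1/8 s, in which the tool goes at most 62.5 mm and 10.7 degrees, less where a joint would pass 70% of its speed; a pose out of reach is approached as far as the arm can. A call with a gripper value outside its range is refused whole. The fingers move at their own pace and stop on an object; FORCE is the grip in N (left out, the last holds). Time passes only in rows, so rows that do not move let the fingers close. It gives the time, the measured TCP pose, the force and the opening at its end, in the units of the state.
- arm.get_obs(): the state, without advancing time (a new reading comes with each control period).
- arm.snapshot(name): name is "scene" or "top" or "wrist"; returns a dict with "image" (400x640x3 uint8, red, green, blue), "vfov" (degrees; the focal length in pixels is half the picture's height over the tangent of half this angle, whatever the lens; pixels are square), "cx", "cy" (the principal point, pixels), "k1" (the pictures are not rectified: a ray, as slopes to the right and down, at radius r is drawn at 1 + k1 r^2 times it, then the intrinsics apply), "pose" (4x4, takes a point from camera to world coordinates). Camera axes: x right, y up, looking along -z (the intrinsics and any distortion apply to the point x, -y, -z); pixel columns grow to the right and rows downward; lengths in m; the calibration is good to about 2 mm. A picture is of the moment at which its call begins. There is no depth.
- arm.close_job(): hands the job in, once; it reports no verdict.
Trained networks look in a picture, given as the dict that the camera call returned (one of the last four; its "shot" number tells which), for a name from the list of things; names that differ only in an ending like _2 or _b are one class to them, and where a whole thing is asked for, a point or a joint stands for the part that bears it (a point fixed in the world has none). Each returns a list of dicts, best first, with "score" (0 to 1); they miss things now and then, are a little off and sometimes report something else, mostly with a low value. They report only what shows in the picture. A call takes as long as a camera call.
- arm.look_for(query, picture): "centre" ([column, row] in pixels, amid what is visible of it).
The state is a dict: "time_s": time; "joints": joint angles; "qd": joint speeds; "joint_efforts": joint torques, N m; "tool_pos": TCP position; "tcp_rot": TCP orientation; "ft_force": force on the tool from outside, world axes, zero at the start; "ft_torque": the same for the moment, N m; "finger_gap": finger opening in m.
Only numpy, scipy, OpenCV 4.12 (cv2) and the standard library are available. Lean on these libraries where they do the work, as an engineer would, in place of code of your own. Each camera call takes 0.05 s, during which the arm holds its last target. There are 200 camera calls.

## Working session

There is one attempt and no reset: what is moved stays moved. The work goes in short steps, Python scripts to look and compute and a shell command to move; the robot and the scene stay as the last step left them, time stands still between calls to the robot, and variables do not carry over. Pictures are saved under pics/ and viewed, about 8 in all and at most 12, crops included, and the job is handed in when it is done.

```bash
ls; mkdir -p pics; cat > h.py <<'E'
import numpy as np, cv2
from rig import arm
def K(p):
    f=200/np.tan(np.radians(p["vfov"])/2); return np.array([[f,0,p["cx"]],[0,f,p["cy"]],[0,0,1]])
def ray(p,uv):
    n=cv2.undistortPointsIter(np.array([[uv]],float),K(p),np.array([p["k1"],0,0,0,0.]),None,None,(3,50,1e-10))[0,0] if False else None
    x=(np.array(uv,float)-[p["cx"],p["cy"]])/K(p)[0,0]; s=x.copy()
    for _ in range(30): s=x/(1+p["k1"]*(s@s))
    T=np.array(p["pose"]); return T[:3,3],T[:3,:3]@[s[0],-s[1],-1]
def at(p,uv,z):
    o,d=ray(p,uv); return o+d*(z-o[2])/d[2]
def px(p,X):
    T=np.array(p["pose"]); c=T[:3,:3].T@(np.array(X)-T[:3,3]); s=np.array([c[0],-c[1]])/-c[2]
    return s*(1+p["k1"]*(s@s))*K(p)[0,0]+[p["cx"],p["cy"]]
def save(p,n): cv2.imwrite("pics/"+n,cv2.cvtColor(p["image"],cv2.COLOR_RGB2BGR))
E
python3 - <<'E'
from h import *
Z=dict(block_blue_mid=.042,block_yellow_mid=.041,slot_blue_seat=.041,slot_red_seat=.041,rack=.008,jaw_handle=.078,jaw_pointer=.023,mark_line=.023,clamp=.012,jar_mid=.037,ribbon_mid=.01)
for n in("top","scene"):
    p=arm.snapshot(n); save(p,n+"0.png"); print(n,p["vfov"],p["k1"],np.round(p["pose"],3).tolist())
    for q,z in Z.items():
        for r in arm.look_for(q,p)[:2]: print(q,np.round(r["centre"],1),round(r["score"],2),np.round(at(p,r["centre"],z),4))
o=arm.get_obs();print(o)
E
```

```text
pics
top 47.64369000914532 -0.06901088740438903 [[0.117, 0.97, -0.213, 0.41], [-0.993, 0.114, -0.028, 0.04], [-0.003, 0.215, 0.977, 1.057], [0.0, 0.0, 0.0, 1.0]]
block_blue_mid [317.8 208.2] 0.59 [0.6168 0.0675 0.042 ]
block_yellow_mid [410.1 295.3] 0.55 [ 0.4457 -0.1578  0.041 ]
slot_blue_seat [414.5 264.5] 0.92 [ 0.5144 -0.1623  0.041 ]
slot_red_seat [417.7 238.8] 0.86 [ 0.5731 -0.1652  0.041 ]
rack [414.3 277.9] 0.7 [ 0.4872 -0.1708  0.008 ]
jaw_handle [302. 233.] 0.77 [0.5506 0.0943 0.078 ]
jaw_handle [414.7 239.6] 0.4 [ 0.5646 -0.1514  0.078 ]
jaw_pointer [306. 232.] 0.78 [0.5619 0.0885 0.023 ]
clamp [306.3 232.7] 0.76 [0.5619 0.0881 0.012 ]
clamp [299.7 232.4] 0.6 [0.5608 0.1034 0.012 ]
jar_mid [420.4 162.4] 0.82 [ 0.7554 -0.1598  0.037 ]
ribbon_mid [202.8 210.7] 0.95 [0.5855 0.3382 0.01  ]
scene 50.163113670751244 -0.05032861832685056 [[-0.545, 0.391, -0.742, -0.073], [-0.838, -0.275, 0.471, 0.46], [-0.02, 0.879, 0.477, 0.522], [0.0, 0.0, 0.0, 1.0]]
block_blue_mid [300.7 220.5] 0.72 [0.6181 0.067  0.042 ]
block_yellow_mid [433.6 226.8] 0.55 [ 0.4371 -0.1502  0.041 ]
slot_blue_
[... 537 characters left out ...]
284.2] 0.64 [0.5904 0.3374 0.01  ]
{'time_s': 1.2, 'joints': array([-1.44319301e+00,  3.26171778e-01, -1.92611828e-01,  1.05202435e+00,
        4.06555520e-06,  1.43659046e+00]), 'qd': array([ 0.00013547,  0.00151675,  0.00115429, -0.00078172, -0.001223  ,
        0.00116536]), 'joint_efforts': array([-8.26856249e-04, -4.43332672e+01,  2.62759763e+01,  1.19480897e-03,
       -1.93688770e-04, -4.88890464e-06]), 'tool_pos': array([ 0.14236513, -0.53125768,  0.23129172]), 'tcp_rot': array([-3.11470237e+00, -4.10073870e-01, -6.44640605e-06]), 'ft_force': array([-0.4803495 , -0.49995857, -0.56685846]), 'ft_torque': array([-0.03813664, -0.02216754,  0.04214248]), 'finger_gap': 0.08544473886430311}
```

```bash
python3 - <<'E'
import cv2
a=cv2.imread("pics/top0.png")[150:350,180:460]; b=cv2.imread("pics/scene0.png")[150:320,150:480]
a=cv2.resize(a,(800,571),interpolation=cv2.INTER_CUBIC); cv2.imwrite("pics/a.png",a)
cv2.imwrite("pics/b.png",cv2.resize(b,(800,412),interpolation=cv2.INTER_CUBIC))
E
```

```text
(no output)
```

View pics/a.png

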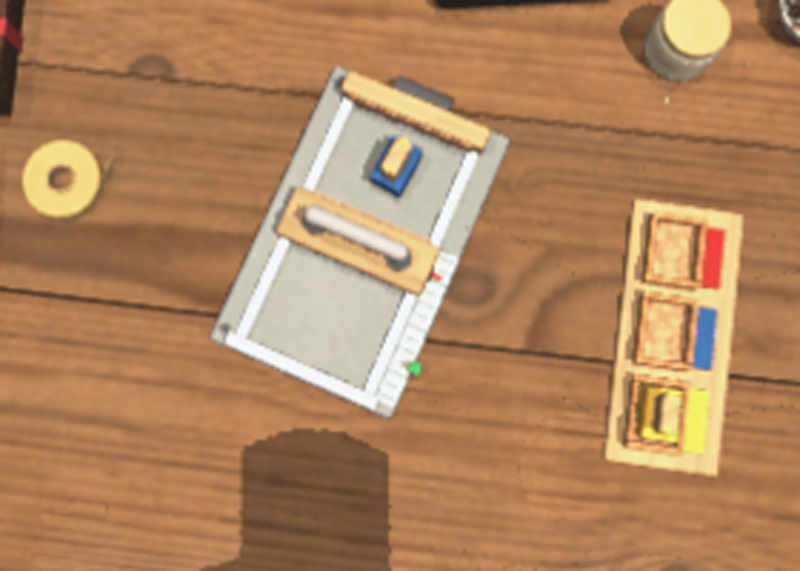

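View pics/b.png

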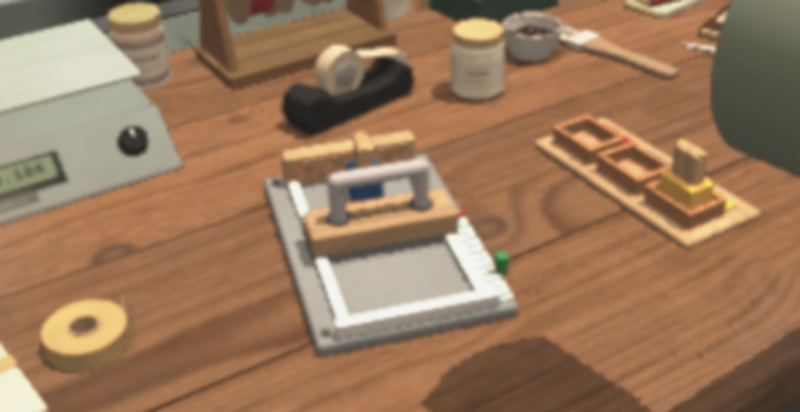

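The top picture shows the clamp yawed, with handle ends at about (308,215) and (407,255) in the crop. The blue block is at (397,165), the red pointer at (437,277) and the green marker at (415,369). The rack on the right has pockets ordered red, blue, yellow from the rear; the blue pocket is empty at (663,330). Next I'll turn the corners into poses.

```bash
python3 - <<'E'
from h import *
p=arm.snapshot("top"); 
g=lambda u,v,z: at(p,(180+u/2.857,150+v/2.857),z)[:2]
def yaw(a,b): d=b-a; return round(np.degrees(np.arctan2(d[1],d[0])),1)
c=[g(*q,.012) for q in((340,67),(508,140),(213,338),(388,415))]
print("clamp",np.mean(c,0),"yaw",yaw(c[2],c[0]),yaw(c[3],c[1]),yaw(c[1],c[0])-90,yaw(c[3],c[2])-90)
c=[g(*q,.008) for q in((633,200),(742,213),(606,460),(716,474))]
print("rack",np.mean(c,0),"yaw",yaw(c[2],c[0]),yaw(c[3],c[1]),yaw(c[1],c[0])-90)
h=[g(308,215,.083),g(407,255,.083)]; print("handle",np.mean(h,0),yaw(h[1],h[0])-90)
t=[g(404,141,.072),g(389,172,.072)];print("tab",np.mean(t,0),yaw(t[1],t[0]))
print("pointer",g(439,277,.023),"mark",g(415,369,.023))
w=arm.snapshot("wrist");save(w,"w0.png");print(np.round(w["pose"],3),w["vfov"])
o=arm.get_obs();from scipy.spatial.transform import Rotation as R
print(R.from_rotvec(o["tcp_rot"]).as_matrix().round(3))
E
```

```text
clamp [0.56160796 0.08628603] yaw -17.2 -17.2 -17.5 -16.599999999999994
rack [ 0.51251492 -0.17321117] yaw -1.2 -1.9 -0.29999999999999716
handle [0.55227916 0.08761128] -15.400000000000006
tab [0.61863196 0.06543854] -18.6
pointer [0.53494974 0.02138461] mark [0.46023835 0.03216356]
[[ 0.257  0.931  0.261  0.209]
 [-0.966  0.247  0.069 -0.512]
 [ 0.    -0.27   0.963  0.373]
 [ 0.     0.     0.     1.   ]] 67.46313475512899
[[ 0.966  0.259 -0.   ]
 [ 0.259 -0.966 -0.   ]
 [-0.     0.    -1.   ]]
```

```bash
python3 -m crank '[0,0,0,0,-0.1, 0,0,0,0,0]'; python3 -c "
from rig import arm;o=arm.get_obs();print(o['joints'],o['tcp_rot'])"
```

```text
time_s: 1.55
tool_pos: [0.1424, -0.5313, 0.2313]
tcp_rot: [-3.131, -0.256, 0.0]
ft_force: [-0.5, -0.4, -0.7]
finger_gap: 0.0851
[-1.44317489e+00  3.26219751e-01 -1.92589858e-01  1.05201160e+00
 -2.50038027e-05  1.53545605e+00] [-3.13114608e+00 -2.55694582e-01  4.10362976e-05]
```

```bash
python3 -m crank '[0,32,40,0,0.177, 0,32,40,0,0.177, 0,32,40,0,0.177, 0,32,40,0,0.177, 0,32,40,0,0.177, 0,32,40,0,0.177, 0,32,40,0,0.177, 0,32,40,0,0.177, 0,32,40,0,0.177, 0,32,40,0,0.177, 0,32,40,0,0.177, 0,32,40,0,0.177]'; python3 -c "
from rig import arm;o=arm.get_obs();print(o['joints'])"
```

```text
time_s: 3.05
tool_pos: [0.5274, -0.0498, 0.2315]
tcp_rot: [1.292, 2.863, -0.0]
ft_force: [0.7, -0.5, 0.4]
finger_gap: 0.0854
[-2.33483498e-01  2.88245451e-01 -2.45655892e-01  1.03628203e+00
 -2.09417717e-04  6.14510288e-01]
```

```bash
python3 -m crank '[0,31,38,-10,0.175, 0,30,38,-10,0.175, 0,30,39,-11,0.174, 0,0,0,0,0, 0,0,0,0,0, 0,0,0,0,0]'; python3 - <<'E'
from h import *
p=arm.snapshot("wrist");save(p,"w1.png")
for q,z in dict(block_blue_mid=.042,jaw_handle=.078,jaw_pointer=.023,clamp=.012,mark_line=.023).items():
    for r in arm.look_for(q,p)[:2]: print(q,np.round(r["centre"],1),round(r["score"],2),np.round(at(p,r["centre"],z),4))
o=arm.get_obs();print(o["tool_pos"],px(p,[.6186,.0654,.072]))
E
```

```text
time_s: 3.8
tool_pos: [0.617, 0.0627, 0.2008]
tcp_rot: [0.521, 3.098, -0.0]
ft_force: [0.0, -0.6, 0.3]
finger_gap: 0.0851
block_blue_mid [331.5 190.4] 0.58 [0.6197 0.0672 0.042 ]
jaw_handle [333.9 121.9] 0.56 [0.5555 0.0911 0.078 ]
jaw_pointer [335.3 121.4] 0.68 [0.5562 0.0935 0.023 ]
clamp [334.8 112.3] 0.91 [0.5473 0.0963 0.012 ]
mark_line [252.   48.7] 0.52 [0.463  0.0389 0.023 ]
[0.61733798 0.06317418 0.20066898] [329.69281053 197.29715649]
```

View pics/w1.png

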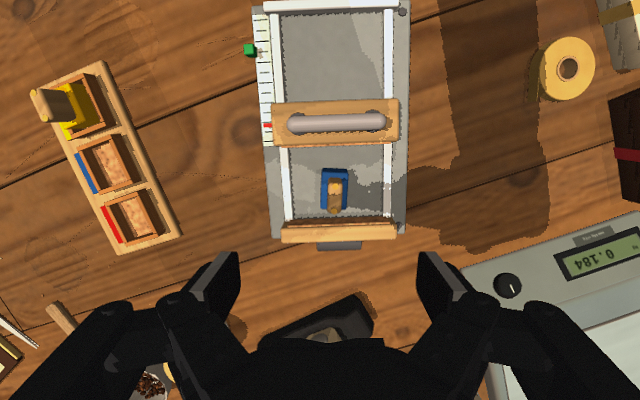

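The block is at (334,190) in the wrist picture, nearly parallel to the clamp. The fingers straddle the scene, and the pointer is at (268,125) with the marker at (250,50). I'll enlarge the block and overlay a model at the estimated pose.

```bash
cat > ov.py <<'E'
from h import *
def draw(p,im,s,x0,y0,x,y,yaw,zb):
    c,d=np.cos(yaw),np.sin(yaw)
    for a,b,z,col in((20,14,30,(0,255,0)),(15,7,60,(0,0,255))):
        q=[px(p,[x+(i*a*c-j*b*d)/1e3,y+(i*a*d+j*b*c)/1e3,zb+z/1e3]) for i,j in((1,1),(1,-1),(-1,-1),(-1,1))]
        cv2.polylines(im,[np.int32((np.array(q)-[x0,y0]+.5)*s)],True,col,1)
E
python3 - <<'E'
from ov import *
p=arm.snapshot("wrist"); im=cv2.cvtColor(p["image"],cv2.COLOR_RGB2BGR)[155:225,300:370]
s=8; im=cv2.resize(im,None,fx=s,fy=s,interpolation=cv2.INTER_CUBIC)
draw(p,im,s,300,155,.6186,.0654,np.radians(-18),.012); cv2.imwrite("pics/ov1.png",im)
I=p["image"].astype(int)
def cen(m): v,u=np.nonzero(m); return u.mean(),v.mean(),len(u)
g=(I[...,1]>I[...,0]+50)&(I[...,1]>I[...,2]+40); g[:,:230]=0;g[:,275:]=0
r=(I[...,0]>I[...,1]+90)&(I[...,0]>I[...,2]+90); r[:,:255]=0;r[:,280:]=0;r[:110]=0;r[140:]=0
for n,m in(("green",g),("red",r)):
    a=cen(m); print(n,a,at(p,a[:2],.023))
print(p["pose"])
E
```

```text
green (np.float64(247.54455445544554), np.float64(48.584158415841586), 101) [0.46183472 0.03532541 0.023     ]
red (np.float64(266.5), np.float64(124.5), 32) [0.53589176 0.02580512 0.023     ]
[[ 3.28584545e-01 -9.08710610e-01 -2.57443631e-01  5.52357974e-01]
 [ 9.44474374e-01  3.16313536e-01  8.89601209e-02  8.70507033e-02]
 [ 5.93899514e-04 -2.72379833e-01  9.62189625e-01  3.42111567e-01]
 [ 0.00000000e+00  0.00000000e+00  0.00000000e+00  1.00000000e+00]]
```

View pics/ov1.png

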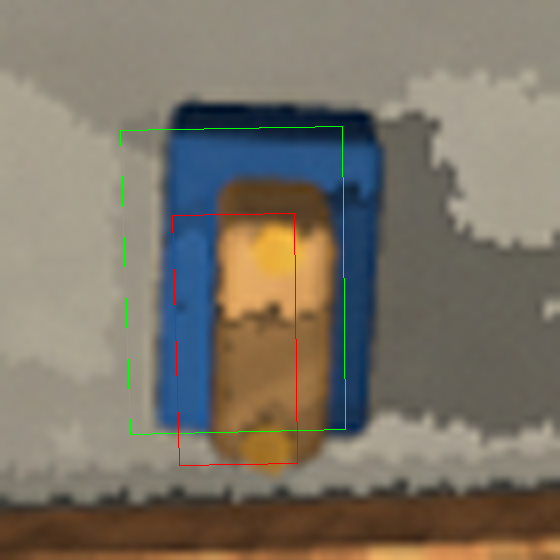

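```bash
python3 -m crank '[0,3,6.5,-50,-0.056, 0,0,0,-50,0, 0,0,0,-30,0, 0,0,0,-15,0, 0,0,0,-9,0, 0,0,0,0,0, 255,0,0,0,0, 255,0,0,0,0, 255,0,0,0,0, 255,0,0,0,0, 255,0,0,0,0, 255,0,0,0,0]' 40
```

```text
time_s: 5.65
tool_pos: [0.6204, 0.0702, 0.0464]
tcp_rot: [0.605, 3.083, -0.0]
ft_force: [0.1, -0.3, 1.4]
finger_gap: 0.0134
```

```bash
python3 -m crank '[255,0,0,50,0, 255,0,0,60,0, 255,0,-10,35,0, 255,-8,-44,0,0.09, 255,-8,-44,0,0.09, 255,-8,-44,0,0.09, 255,-8,-44,0,0.09, 255,-8,-44,0,0, 255,0,0,0,0, 255,0,0,0,0]'; python3 - <<'E'
from h import *
p=arm.snapshot("wrist");save(p,"w2.png")
for q,z in dict(block_blue_mid=.042,slot_blue_seat=.041,slot_red_seat=.041,block_yellow_mid=.041,rack=.008).items():
    for r in arm.look_for(q,p)[:2]: print(q,np.round(r["centre"],1),round(r["score"],2),np.round(at(p,r["centre"],z),4))
print(arm.get_obs()["tool_pos"])
E
```

```text
time_s: 6.9
tool_pos: [0.58, -0.1594, 0.1908]
tcp_rot: [-0.044, -3.14, -0.002]
ft_force: [-0.3, -0.5, -2.7]
finger_gap: 0.0127
block_blue_mid [326.1 247.7] 0.75 [ 0.6407 -0.1615  0.042 ]
slot_blue_seat [312.1 119.6] 0.78 [ 0.5106 -0.1705  0.041 ]
slot_red_seat [317.2 181.3] 0.63 [ 0.5697 -0.1681  0.041 ]
slot_red_seat [566.1 158.5] 0.57 [0.5531 0.0834 0.041 ]
block_yellow_mid [325.5  50.2] 0.56 [ 0.4505 -0.156   0.041 ]
rack [297.4  97.5] 0.61 [ 0.4878 -0.1864  0.008 ]
[ 0.58053938 -0.15879889  0.19127991]
```

View pics/w2.png

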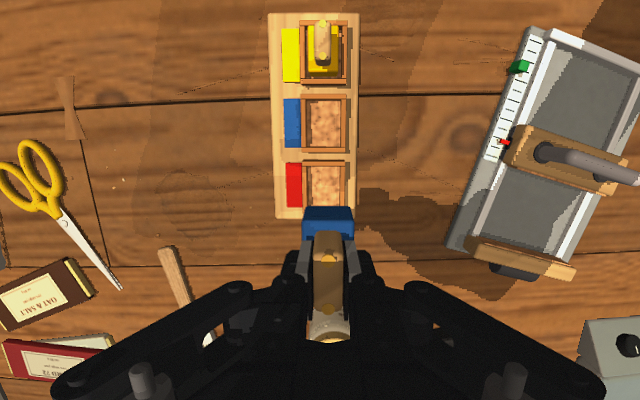

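The blue pocket is empty at about (325,123) and the held block hangs at (328,225). I'll overlay the pocket rim and block models.

```bash
cat > ov2.py <<'E'
from ov import *
def rect(p,im,s,x0,y0,x,y,yaw,a,b,z,col):
    c,d=np.cos(yaw),np.sin(yaw)
    q=[px(p,[x+(i*a*c-j*b*d)/2e3,y+(i*a*d+j*b*c)/2e3,z]) for i,j in((1,1),(1,-1),(-1,-1),(-1,1))]
    cv2.polylines(im,[np.int32((np.array(q)-[x0,y0]+.5)*s)],True,col,1)
E
python3 - <<'E'
from ov2 import *
p=arm.snapshot("wrist"); x0,y0,s=265,80,6
im=cv2.cvtColor(p["image"],cv2.COLOR_RGB2BGR)[y0:y0+90,x0:x0+100]
im=cv2.resize(im,None,fx=s,fy=s,interpolation=cv2.INTER_CUBIC)
cx,cy,yw=.513,-.160,np.radians(-1.2)
rect(p,im,s,x0,y0,cx,cy,yw,47,35,.026,(0,255,0)); rect(p,im,s,x0,y0,cx,cy,yw,57,45,.026,(255,255,0))
b=cv2.cvtColor(p["image"],cv2.COLOR_RGB2BGR)[195:285,290:370]; b=cv2.resize(b,None,fx=6,fy=6,interpolation=cv2.INTER_CUBIC)
t=arm.get_obs()["tool_pos"]; draw(p,b,6,290,195,t[0],t[1],np.radians(1.6)*1,t[2]-.0344)
h=np.hstack([im,b[:540]]); h=cv2.resize(h,(800,int(h.shape[0]*800/h.shape[1]))); print(h.shape); cv2.imwrite("pics/ov2.png",h)
E
```

```text
(400, 800, 3)
```

View pics/ov2.png

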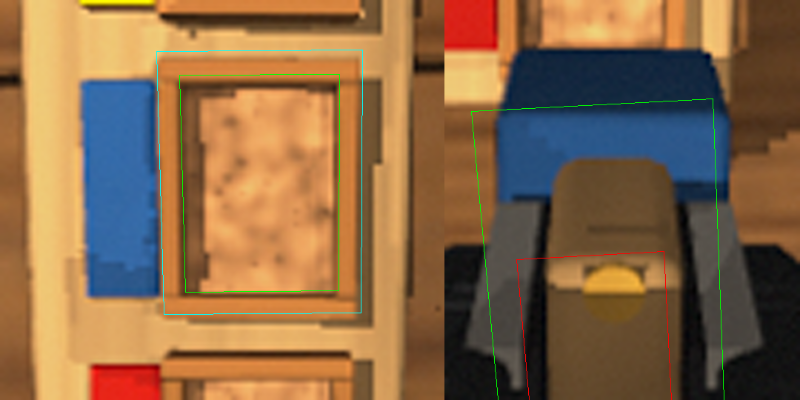

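```bash
python3 -m crank '[255,-33,-1.5,0,0, 255,-33,-2,0,0, 255,0,0,-50,0, 255,0,0,-40,0, 255,0,0,-26,0, 255,0,0,0,0, 255,0,0,0,0]'; python3 - <<'E'
from ov2 import *
p=arm.snapshot("wrist"); t=arm.get_obs()["tool_pos"]; print(t)
im=cv2.cvtColor(p["image"],cv2.COLOR_RGB2BGR)[100:250,225:425]; im=cv2.resize(im,None,fx=4,fy=4,interpolation=cv2.INTER_CUBIC)
rect(p,im,4,225,100,.5137,-.160,np.radians(-1.6),47,35,.026,(0,255,0)); draw(p,im,4,225,100,t[0],t[1],np.radians(-1.6),t[2]-.0344)
cv2.imwrite("pics/w3.png",im)
E
```

```text
time_s: 8.12
tool_pos: [0.5152, -0.1635, 0.0763]
tcp_rot: [0.043, 3.14, -0.001]
ft_force: [1.1, 0.7, -0.9]
finger_gap: 0.0131
[ 0.51555041 -0.16366168  0.07669813]
```

View pics/w3.png

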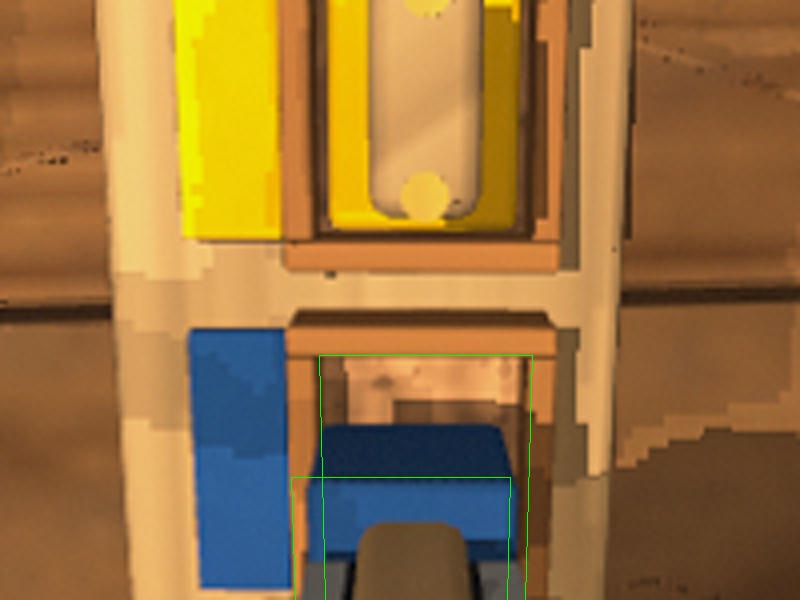

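```bash
python3 - <<'E'
from ov2 import *
p=arm.snapshot("wrist"); g=lambda u,v,z:at(p,(225+u/4-.4,100+v/4-.4),z)[:2].round(4)
print("block bottom front L,R",g(322,425,.0423),g(500,425,.0423)); print("body top front",g(308,480,.0723),g(515,480,.0723))
print("pocket front inner L,R",g(317,357,.026),g(528,357,.026), "outer",g(288,357,.026),g(555,357,.026))
print(arm.get_obs()["tool_pos"])
E
```

```text
block bottom front L,R [ 0.4974 -0.1757] [ 0.4982 -0.1485]
body top front [ 0.496  -0.1752] [ 0.4968 -0.1486]
pocket front inner L,R [ 0.4904 -0.1774] [ 0.4915 -0.1427] outer [ 0.4903 -0.1821] [ 0.4916 -0.1383]
[ 0.51563536 -0.16376421  0.07682008]
```

```bash
python3 -m crank '[255,-2.5,2,0,0, 255,0,0,-10,0, 255,0,0,-8,0, 255,0,0,-6,0, 255,0,0,-4,0, 255,0,0,0,0]'
```

```text
time_s: 8.98
tool_pos: [0.5116, -0.1611, 0.0468]
tcp_rot: [-0.044, -3.141, -0.001]
ft_force: [-0.2, -0.6, -1.2]
finger_gap: 0.0134
```

```bash
python3 -m crank '[255,0,0,-1.5,0, 255,0,0,0,0, 180,0,0,0,0, 120,0,0,0,0, 0,0,0,0,0, 0,0,0,0,0, 0,0,0,0,0, 0,0,0,0,0, 0,0,0,40,0, 0,0,0,50,0, 0,0,0,0,0]'
```

```text
time_s: 10.35
tool_pos: [0.5147, -0.1626, 0.1396]
tcp_rot: [0.043, 3.134, -0.005]
ft_force: [0.4, -0.4, -1.0]
finger_gap: 0.0854
```

```bash
python3 - <<'E'
from h import *
p=arm.snapshot("wrist"); save(p,"w4.png")
E
python3 -m crank '[0,0,0,45,0, 0,4,31,5,0.163, 0,5,31,0,0.163, 0,5,31,0,0.163, 0,5,31,0,0.163, 0,5,31,0,0.163, 0,5,31,0,0.163, 0,4,32,0,0.163, 0,4,32,0,0.161, 0,0,0,0,0, 0,0,0,0,0]'
python3 - <<'E'
from h import *
p=arm.snapshot("wrist"); save(p,"w5.png")
for q,z in dict(jaw_handle=.078,jaw_pointer=.023,mark_line=.023,block_blue_mid=.041).items():
    for r in arm.look_for(q,p)[:2]: print(q,np.round(r["centre"],1),round(r["score"],2),np.round(at(p,r["centre"],z),4))
a=cv2.imread("pics/w4.png");b=cv2.imread("pics/w5.png")
cv2.imwrite("pics/w45.png",np.hstack([cv2.resize(a[60:320,220:420],(400,520)),cv2.resize(b[:,170:478],(400,520))]))
E
```

```text
time_s: 11.78
tool_pos: [0.5481, 0.0883, 0.1846]
tcp_rot: [1.866, -2.525, -0.001]
ft_force: [-0.4, -0.3, -0.5]
finger_gap: 0.0857
jaw_handle [319.6 193. ] 0.91 [0.5523 0.0793 0.078 ]
jaw_pointer [318.1 186.3] 0.64 [0.557  0.0843 0.023 ]
mark_line [394.8 113. ] 0.54 [0.4633 0.0367 0.023 ]
```

View pics/w45.png

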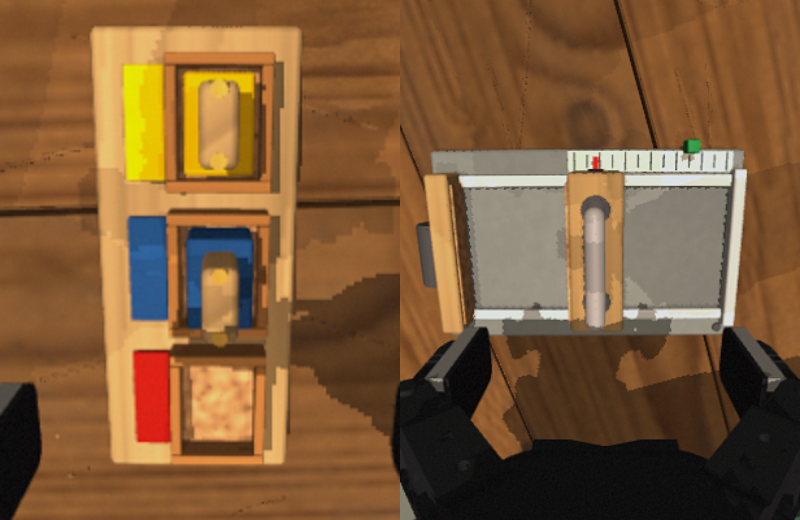

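The blue block stands in the blue pocket, looking level, and yellow is untouched. The right half shows the jaw shut with the bar at about (321,203) in the wrist picture, the red pointer at (321,125) and the green marker at (395,113). I'll measure these more finely and check the block seating in the top picture.

```bash
cat > meas.py <<'E'
from ov2 import *
p=arm.snapshot("wrist"); I=p["image"].astype(int)
def cen(m): v,u=np.nonzero(m); return (u.mean(),v.mean()),len(u)
m=np.zeros(I.shape[:2],bool)
g=(I[...,1]>I[...,0]+50)&(I[...,1]>I[...,2]+40); r=(I[...,0]>I[...,1]+110)&(I[...,0]>I[...,2]+110)
m[:,290:470]=1; m[200:]=0
ex=np.array([np.cos(np.radians(-17)),np.sin(np.radians(-17))]); P={}
for n,k in(("green",g&m),("red",r&m)):
    c,N=cen(k); P[n]=at(p,c,.023)[:2]; print(n,np.round(c,1),N,P[n].round(4), "u-range",np.nonzero(k)[1].min(),np.nonzero(k)[1].max())
print("pointer-mark along clamp x mm",1e3*(P["red"]-P["green"])@ex)
E
python3 - <<'E'
from meas import *
q=lambda u,v:(170+(u-400)/1.2987,v/1.3)
e=[at(p,q(597,202),.083)[:2],at(p,q(597,326),.083)[:2]]; d=e[1]-e[0]
print("bar",np.mean(e,0).round(4),"yaw",np.degrees(np.arctan2(d[1],d[0]))-90, "len",np.linalg.norm(d))
a,b=at(p,q(460,180),.012)[:2],at(p,q(733,180),.012)[:2];d=a-b;print("rail yaw",np.degrees(np.arctan2(d[1],d[0])))
t=arm.snapshot("top");im=cv2.cvtColor(t["image"],cv2.COLOR_RGB2BGR)[215:315,370:470];im=cv2.resize(im,None,fx=5,fy=5,interpolation=cv2.INTER_CUBIC)
cv2.imwrite("pics/t1.png",im); print(arm.get_obs()["tool_pos"])
E
```

```text
green [396.5 112.2] 94 [0.4624 0.0361] u-range 392 401
red [321.5 125. ] 35 [0.5362 0.0263] u-range 320 323
pointer-mark along clamp x mm 73.4705729071775
bar [0.5544 0.0887] yaw -17.529880430148793 len 0.08405245484629234
rail yaw -17.244041210815034
[0.54891445 0.08809082 0.18582965]
```

View pics/t1.png

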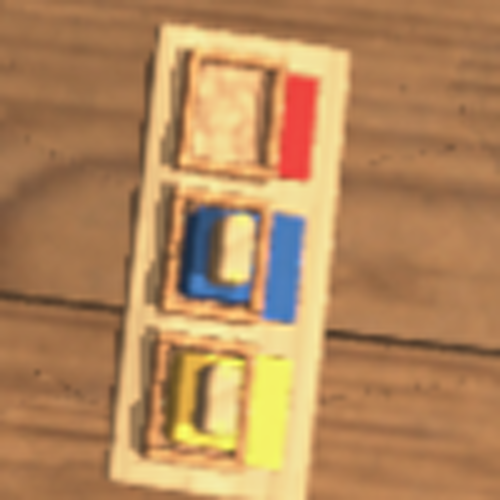

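The blue block sits in its pocket just as the yellow one does in its own. Next is the handle grasp.

```bash
python3 -m crank '[0,6,0.5,-45,0, 0,0,0,-45,0, 0,0,0,-25,0, 0,0,0,-12,0, 0,0,0,0,0, 255,0,0,0,0, 255,0,0,0,0, 255,0,0,0,0, 255,0,0,0,0, 255,0,0,0,0, 255,0,0,0,0]' 60
```

```text
time_s: 13.5
tool_pos: [0.5556, 0.0891, 0.0594]
tcp_rot: [-1.868, 2.525, -0.002]
ft_force: [1.3, -0.5, 5.6]
finger_gap: 0.0121
```

```bash
python3 -m crank '[255,-6,1.8,0,0, 255,-10,3.1,0,0, 255,-12,3.7,0,0, 255,-12,3.7,0,0, 255,-12,3.7,0,0, 255,-8,2.4,0,0, 255,-5,1.5,0,0, 255,0,0,0,0, 255,0,0,0,0]'; python3 - <<'E'
from meas import *
save(p,"w6.png")
im=cv2.cvtColor(p["image"],cv2.COLOR_RGB2BGR)[0:200,220:420];cv2.imwrite("pics/w6c.png",cv2.resize(im,None,fx=3,fy=3,interpolation=cv2.INTER_CUBIC))
E
```

```text
time_s: 14.62
tool_pos: [0.4929, 0.1081, 0.0594]
tcp_rot: [-1.866, 2.523, -0.009]
ft_force: [9.1, -3.9, -3.0]
finger_gap: 0.012
green [341.7 100.1] 295 [0.4624 0.0356] u-range 333 350
red [327.5 122.5] 96 [0.4737 0.045 ] u-range 325 330
pointer-mark along clamp x mm 8.042540242058006
```

View pics/w6c.png

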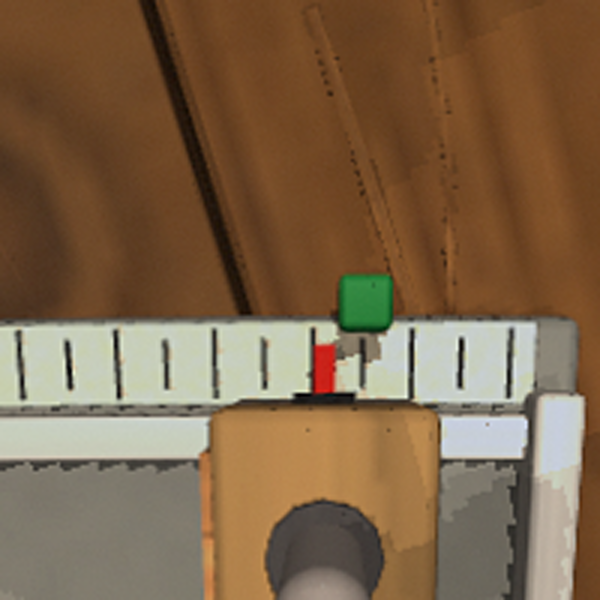

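The jaw follows. The pointer at (324,370) in the crop is still about 8 mm short of the marker at (365,302).

```bash
python3 -m crank '[255,-5,1.5,0,0, 255,-2.6,0.8,0,0, 255,0,0,0,0, 255,0,0,0,0, 255,0,0,0,0]'; python3 meas.py
```

```text
time_s: 15.3
tool_pos: [0.4856, 0.1103, 0.0594]
tcp_rot: [-1.866, 2.523, -0.009]
ft_force: [8.8, -4.9, -4.2]
finger_gap: 0.0122
green [328.  100.1] 288 [0.4625 0.0355] u-range 320 336
red [327.6 122.5] 98 [0.4664 0.0472] u-range 325 331
pointer-mark along clamp x mm 0.2981402663856878
```

```bash
python3 -m crank '[255,-0.3,0.1,0,0, 255,0,0,0,0, 255,0,0,0,0, 255,0,0,0,0, 255,0,0,0,0, 255,0,0,0,0, 255,0,0,0,0, 255,0,0,0,0]'; python3 - <<'E'
from meas import *
t=arm.snapshot("top"); a=cv2.cvtColor(t["image"],cv2.COLOR_RGB2BGR)[130:330,170:470]
b=cv2.cvtColor(p["image"],cv2.COLOR_RGB2BGR)[60:160,270:390]
cv2.imwrite("pics/fin.png",np.hstack([cv2.resize(a,(450,300),interpolation=3),cv2.resize(b,(340,300))]))
for r in arm.look_for("block_blue_mid",t)[:1]: print(r,at(t,r["centre"],.041))
E
```

```text
time_s: 16.35
tool_pos: [0.4853, 0.1104, 0.0594]
tcp_rot: [-1.866, 2.523, -0.009]
ft_force: [8.3, -4.6, -3.2]
finger_gap: 0.0118
green [327.1 100. ] 286 [0.4627 0.0354] u-range 319 335
red [327.7 122.4] 101 [0.4661 0.0473] u-range 325 331
pointer-mark along clamp x mm -0.2861104888026491
{'centre': [421.0, 162.7], 'score': 0.72} [ 0.7535197 -0.1604405  0.041    ]
```

View pics/fin.png

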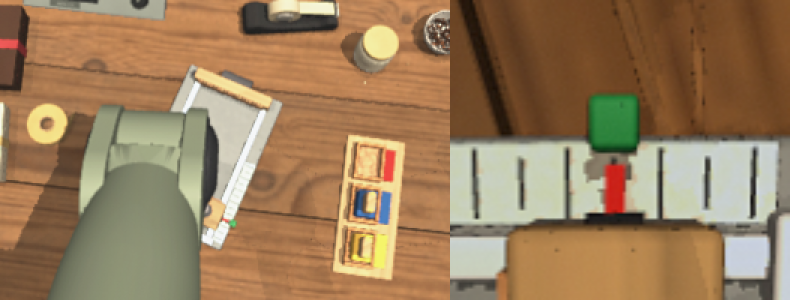

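The pointer at (615,188) lines up with the green clip at (613,122), and the reading is steady. In the top view, blue and yellow are in their pockets and the jar and ribbon are where they were. I'm handing in.

```bash
python3 -c "
from rig import arm; print(arm.close_job()); print(arm.get_obs()['time_s'])"
```

```text
the job is handed in; nothing more can be done
None
the job is handed in; nothing more can be done
```

I put the blue block in the blue-labelled pocket and let go, then pulled the jaw open by its handle. I handed the job in at about 16.5 s with the arm still gripping the handle, holding the pointer on the green marker.

**Last checks:**
- **Pointer:** it was within 0.3 mm of the marker along the clamp in both of the last two wrist-camera readings. It held steady for a second, with about 9 N of pull.
- **Blocks and loose items:** the top view shows the blue block in its pocket, looking just like the yellow one in its own. The jar and ribbon roll look unmoved.
- **Block depth:** I judged the block fully home from the pictures and from the height where I let go. I did not measure it directly after release.

**Disagreements:**
- **Detector:** on the final top picture the network placed the blue block on the jar, which the picture contradicts, so I ignored it.
- **Wrist camera:** it read about 2 mm off sideways from the arm's own position. I allowed for that in the block placing and the handle grasp.

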